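# Mix a sample bottle, then hold it over the code reader

### The job

Take the square sample bottle, keep it upright, and press it down on the middle of the mixer's round plate until the plate is fully depressed; keep it pressed for a full second. Then carry it over the tube rack and finish holding it about a centimetre above the reader's square window, upright, centred and squared up with the window, still in the gripper and never touching the reader. Do not shift or knock over the tube rack, tip box, spirit burner or well plate.

Things in the scene. Friction and masses are not known exactly. Their poses are not given: they have to be found in the camera images.
- bottle_center (a point): Closed ivory square bottle, loose on the bench near the mixer: rigid body 46 x 46 mm, 72 mm tall, then a round shoulder and a grey cap 34 mm in diameter from 86 to 108 mm (the top); 0.18 to 0.33 kg. Grip body or cap, firmly. Point on its axis half-way up, 54 mm above its underside. x, y square to its flat sides, z up; a quarter turn looks the same but for a paper label.
- bottle_base (a point): Centre of the bottle's underside, 54 mm below its centre point; same axes.
- mixer: Fixed touch mixer: white box 116 x 116 mm, top at 59 mm above the bench, on a 126 mm square rubber foot, with a round black rubber plate 80 mm in diameter on top. Origin: centre of its underside, on the bench. It may stand left or right of the tube rack.
- plate_top (a point): Centre of the upper face of the mixer's round plate when not pressed, 80 mm above the bench. The point stays there when the plate goes down; z up.
- mixer_plate (a joint): How far the mixer's sprung plate is pressed straight down, in m: 0 at rest, 0.008 fully depressed (stop). It starts to move at about 6 N and is fully down at about 11 N; it springs back.
- reader: Fixed grey bottom-code reader, a flat box 130 x 130 x 50 mm with a black square frame 92 mm wide and a pale square glass window 60 x 60 mm in the middle of its top. Origin: centre of its underside, on the bench. It stands across the tube rack from the mixer.
- window (a point): Centre of the upper face of the reader's glass window, 50 mm above the bench and the highest part of the reader. x and y run along the window's sides, z up.
- rack_center (a point): White tube rack with capped tubes, between mixer and reader, loose: 250 mm long (its x), 66 mm wide (its y), rack 62 mm and tubes 95 mm tall. This point is at its middle, 48 mm above the bench. Leave it where it is.
- tip_box_center (a point): Beige closed tip box 84 x 122 x 86 mm (x, y, z) standing nearer the robot than the reader, loose. Point at its middle, 43 mm up. Leave it alone.
- burner_center (a point): Unlit glass spirit burner with a dark collar, 82 mm in diameter and 74 mm tall, at one outer side of the work area, loose. Point on its axis, 37 mm up. Leave it alone.
- microplate_center (a point): Flat well plate 86 x 128 x 15 mm lying at the other outer side of the work area, loose. Point at its middle, 7 mm up. Leave it alone.
There are look-alikes about, which are no part of the job. Leave any blue or turquoise look-alike of the mixer alone.

How it is judged:
By the outcome, as a careful person would: the job done as asked, in the order asked, and still so for the second after the job is handed in, while the arm keeps its last pose, push and grip.
It also fails if it takes over 48 s, if anything falls off the work surface, if the arm or the gripper's body presses on something with over 40 N, if the wrist force passes 120 N, or if a joint passes its speed limit or range.

### The arm

A 7-joint arm with a two-finger parallel gripper is mounted at the origin on the work surface. World frame = base frame: x ahead of the robot, y to its left, z up, the work surface at z = 0. Lengths are in m, angles in rad, forces in N, time in s.
With the tool pointing down it reaches from about 0.425 to 0.925 m from the base axis. Payload 6.8 kg.
Tool frame: the origin (TCP) lies at the very end of the fingers, on their centre line; the grasp point (between the pads) lies 19 mm behind it; z points along the fingers, x is the direction in which the jaws open and shut, and the axes are right-handed (so a half turn about z gives the same grasp; the last joint's range is limited). The gripper opens to 85 mm and grips with 20 to 120 N. Pads are 22 mm wide; open, the fingers measure 114 mm over their backs; the gripper's body (76 mm by 85 mm) begins 54 mm behind the grasp point. The pads swing forward as they close: fully open they stand 13 mm farther back than shut.
Start: joints at [1.195, 0.477, 0.022, 1.555, -0.011, 1.109, -0.083], TCP at [0.179, -0.651, 0.231] pointing down, gripper open.
Joint ranges: [-2.96, 2.96], [-0.34, 2.1], [-1.41, 1.46], [0.24, 2.44], [-1.37, 4.51], [0.17, 1.92], [-2.96, 2.96]. Speed limits (rad/s): [2.39, 2.39, 3.14, 3.14, 3.14, 3.14, 3.14].

### API

Orientations are given as a unit quaternion [w, x, y, z].
In Python, from station import bot gives the robot as it stands.
- The arm moves only by the shell command python3 -m creep 'ROWS' [FORCE]. ROWS is JSON, a list that holds one entry, the list of rows, each a list of 7 numbers: the shift along the tool's x, y, z in cm, then the turn, a rotation vector about the tool's x, y, z in rad, then the opening, from 0 (shut) to 1 (fully open). In form: [[[dx, dy, dz, wx, wy, wz, claw], ...]]. A call has 1 to 10 rows; each row is the pose to reach, as a shift and turn from the pose commanded when the call began, along the tool's axes at that moment; what a row does not reach only later rows make up. A row lasts 1/8 s, in which the tool goes at most 62.5 mm and 10.7 degrees, less where a joint would pass 70% of its speed; a pose out of reach is approached as far as the arm can. A call with a gripper value outside its range is refused whole. The fingers move at their own pace and stop on an object; FORCE is the grip in N (left out, the last holds). Time passes only in rows, so rows that repeat a pose let the fingers close. It gives the time, the measured TCP pose, the force and the opening at its end, in the units of the state.
- bot.get_obs(): the state, without advancing time (a new reading comes with each control period).
- bot.read_camera(name): name is "side" or "top"; returns (picture, depth): 400x640x3 uint8, blue, green, red; 400x640 float32, m along the optical axis (not along the pixel's ray), 0 where there is no reading.
- bot.calibration(name): a dict with "mtx" (3x3 intrinsics, pixels), "rvec" (rotation vector, rad) and "tvec" (3), from world to camera coordinates, as OpenCV has them. Camera axes: x right, y down, z forward; pixel columns grow to the right and rows downward; lengths in m; the calibration is good to about 2 mm. A picture is of the moment at which its call begins. calibration takes no time and is no camera call.
- bot.hand_in(): hands the job in, once; it reports no verdict.
Trained networks look in the newest picture that a camera, given by its name, has taken for a name from the list of things; names that differ only in an ending like _2 or _b are one class to them, and where a whole thing is asked for, a point or a joint stands for the part that bears it (a point fixed in the world has none). Each returns a list of dicts, best first, with "p" (0 to 1); they miss things now and then, are a little off and sometimes report something else, mostly with a low value. They report only what shows in the picture. A call takes as long as a camera call. They do not tell look-alikes from the thing itself.
- bot.find_in(camera, label): "xy" ([column, row] in pixels, amid what is visible of it).
- bot.silhouettes(camera, label): "mask" (400x640 bool, what is visible of it) and "xy" ([column, row] in pixels, amid what is visible of it).
The state is a dict: "t": time; "q": joint angles; "joint_vel": joint speeds; "joint_torque": joint torques, N m; "eef_pos": TCP position; "tool_rot": TCP orientation; "contact_force": force on the tool from outside, world axes, zero at the start; "torque": the same for the moment, N m; "gripper_width": opening from 0.0 (shut) to 1.0 (fully open).
Only numpy, scipy, OpenCV 4.12 (cv2) and the standard library are available. Lean on these libraries where they do the work, as an engineer would, in place of code of your own. Each camera call takes 0.05 s, during which the arm holds its last target.

## Working session

There is one attempt and no reset: what is moved stays moved. The work goes in short steps, Python scripts to look and compute and a shell command to move; the robot and the scene stay as the last step left them, time stands still between calls to the robot, and variables do not carry over. Pictures are saved under pics/ and viewed, and the job is handed in when it is done.

```bash
ls; mkdir -p pics
python3 - <<'E'
from station import bot
import cv2,json
for c in("side","top"):
    im,d=bot.read_camera(c); cv2.imwrite(f"pics/{c}0.png",im)
    k=bot.calibration(c); print(c,k)
print(bot.get_obs())
E
```

```text
pics
side {'mtx': array([[437.82373391,   0.        , 314.38576982],
       [  0.        , 437.82373391, 202.38594582],
       [  0.        ,   0.        ,   1.        ]]), 'rvec': array([ 0.32717212, -2.77242785,  1.21073066]), 'tvec': array([0.5426173 , 0.04711707, 1.75317106])}
top {'mtx': array([[495.44354657,   0.        , 318.18631745],
       [  0.        , 495.44354657, 197.204696  ],
       [  0.        ,   0.        ,   1.        ]]), 'rvec': array([ 2.12272206, -2.11343127,  0.19456498]), 'tvec': array([0.15606531, 0.54371618, 1.89955536])}
{'t': 0.1, 'q': array([ 1.1948991 ,  0.47771794,  0.02234321,  1.55633318, -0.01149476,
        1.10930039, -0.08306403]), 'joint_vel': array([ 1.15727606e-03, -1.70089873e-03, -1.26256050e-03, -3.23394541e-03,
        1.27987272e-03,  5.35817278e-04,  1.22064409e-05]), 'joint_torque': array([ 3.85432650e-03, -5.97766256e+01,  1.61329396e+00, -2.81959677e+01,
        1.28508668e-02,  4.91521045e-03, -1.36455242e-05]), 'eef_pos': array([ 0.17845974, -0.65043743,  0.2304308 ]), 'tool_rot': array([-4.43991156e-04,  7.95192730e-01, -6.06356213e-01, -6.83833003e-04]), 'contact_force': array([ 0.8369283 , -0.02774554,  0.09427533]), 'torque': array([-0.00718551,  0.04410808,  0.02572148]), 'gripper_width': 1.001028770375496}
```

View pics/side0.png

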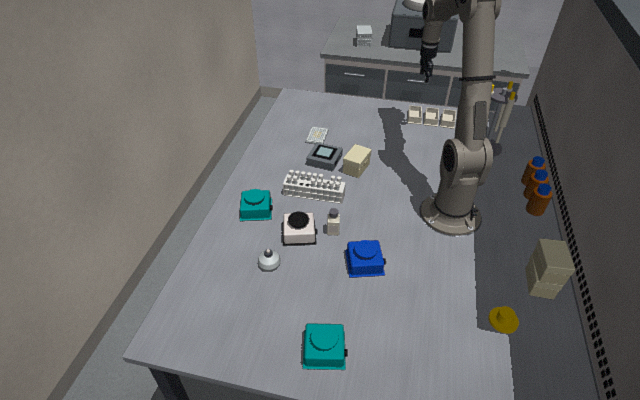

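View pics/top0.png

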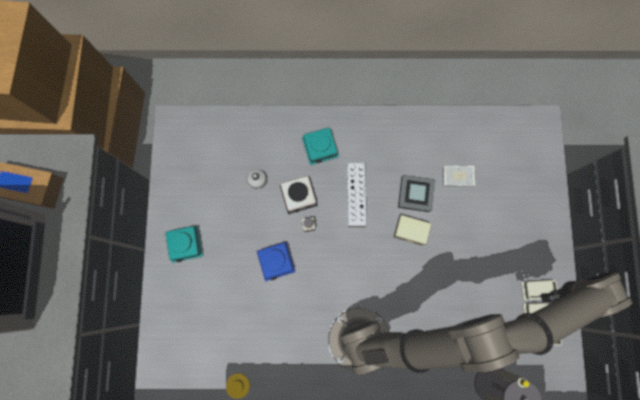

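Side view: the white mixer is at (298,227), the ivory bottle at (333,222), the rack at (315,186), the reader at (324,156), the tip box at (357,160), the burner at (268,260) and the well plate at (317,135). Top view: mixer (298,194), bottle (309,224), rack (357,195), reader (417,193), tip box (413,229). The blue (275,261) and turquoise (320,145) and (183,243) boxes are mixer look-alikes. The white one with the black plate fits the description. Next I measure and view enlarged crops.

```bash
cat > h.py <<'E'
import numpy as np,cv2
from station import bot
def cam(c):
    k=bot.calibration(c);R=cv2.Rodrigues(k['rvec'])[0];return k['mtx'],R,k['tvec']
def world(c,d,mask=None):
    K,R,t=cam(c);v,u=np.nonzero(mask if mask is not None else d>0)
    z=d[v,u];ok=z>0;u,v,z=u[ok],v[ok],z[ok]
    P=np.stack([(u-K[0,2])/K[0,0]*z,(v-K[1,2])/K[1,1]*z,z],1)
    return (P-t)@R,np.stack([u,v],1)
def plane(c,uv,h):
    K,R,t=cam(c);uv=np.atleast_2d(uv).astype(float)
    r=np.c_[(uv[:,0]-K[0,2])/K[0,0],(uv[:,1]-K[1,2])/K[1,1],np.ones(len(uv))]@R
    o=-R.T@t;return o+r*((h-o[2])/r[:,2])[:,None]
def proj(c,P):
    k=bot.calibration(c);return cv2.projectPoints(np.atleast_2d(P).astype(float),k['rvec'],k['tvec'],k['mtx'],None)[0][:,0]
E
python3 - <<'E'
from h import *
ims={}
for c in("top","side"):
    im,d=bot.read_camera(c); ims[c]=im
    np.save(f"/tmp/{c}d.npy",d);np.save(f"/tmp/{c}i.npy",im)
    for l in("bottle_center","mixer","mixer_plate","reader","rack_center","tip_box_center","burner_center","microplate_center"):
        for r in bot.silhouettes(c,l)[:4]:
            if r['p']<.3: continue
            m=r['mask'];P,uv=world(c,d,m)
            if len(P)<5: print(c,l,'few');continue
            zt=np.percentile(P[:,2],95);T=P[P[:,2]>zt-.012]
            rc=cv2.minAreaRect((T[:,:2]*1000).astype(np.float32))
            print(c,l,round(r['p'],2),np.round(r['xy']),'ztop',round(zt,3),'topmean',T[:,:2].mean(0).round(3),'rect',np.round(rc[0]),np.round(rc[1]),round(rc[2],1),len(T))
            np.save(f"/tmp/m_{c}_{l}_{int(r['xy'][0])}.npy",m)
a=cv2.resize(ims['top'][120:290,240:480],None,fx=3.3,fy=3.3,interpolation=cv2.INTER_CUBIC)
b=cv2.resize(ims['side'][120:280,240:400],None,fx=3.7,fy=3.7,interpolation=cv2.INTER_CUBIC)
cv2.imwrite('pics/cropT.png',a);cv2.imwrite('pics/cropS.png',b)
E
```

```text
top bottle_center 0.68 [308. 227.] ztop 0.113 topmean [0.434 0.196] rect [433. 196.] [31. 30.] 1.8 61
top mixer 0.84 [318. 144.] ztop 0.086 topmean [0.761 0.152] rect [754. 153.] [93. 87.] 27.9 282
top mixer 0.82 [276. 261.] ztop 0.086 topmean [0.294 0.325] rect [295. 325.] [75. 77.] 0.1 321
top mixer 0.81 [183. 244.] ztop 0.086 topmean [0.36  0.686] rect [360. 687.] [78. 77.] 63.8 321
top mixer 0.63 [296. 197.] ztop 0.086 topmean [0.559 0.239] rect [560. 239.] [78. 76.] 6.7 292
top mixer_plate 0.76 [300. 196.] ztop 0.089 topmean [0.559 0.239] rect [559. 238.] [70. 78.] 44.6 250
top mixer_plate 0.63 [274. 261.] ztop 0.089 topmean [0.294 0.325] rect [294. 325.] [76. 72.] 45.7 250
top mixer_plate 0.6 [181. 238.] ztop 0.09 topmean [0.361 0.686] rect [360. 687.] [78. 77.] 60.6 275
top mixer_plate 0.57 [319. 139.] ztop 0.089 topmean [0.762 0.152] rect [762. 150.] [77. 75.] 0.5 238
top reader 0.96 [416. 195.] ztop 0.057 topmean [ 0.561 -0.23 ] rect [ 562. -231.] [130. 129.] 81.7 752
top rack_center 0.75 [354. 194.] ztop 0.1 topmean [0.553 0.005] rect [555.   7.] [217.  51.] 0.0 265
top tip
[... 1177 characters left out ...]
[0.763 0.158] rect [764. 158.] [77. 81.] 4.9 228
side reader 0.61 [328. 157.] ztop 0.055 topmean [ 0.565 -0.221] rect [ 565. -225.] [138. 133.] 81.8 470
side rack_center 0.85 [314. 185.] ztop 0.097 topmean [0.556 0.014] rect [558.  13.] [216.  58.] 0.3 274
side tip_box_center 0.78 [359. 159.] ztop 0.091 topmean [ 0.413 -0.194] rect [ 413. -200.] [137.  83.] 75.6 329
side burner_center 0.62 [268. 261.] ztop 0.068 topmean [0.624 0.415] rect [624. 414.] [30. 29.] 37.9 62
side microplate_center 0.82 [316. 136.] ztop 0.021 topmean [ 0.642 -0.402] rect [ 643. -402.] [ 87. 139.] 0.2 254
side microplate_center 0.3 [324. 154.] ztop 0.055 topmean [ 0.565 -0.221] rect [ 565. -225.] [138. 133.] 81.8 473
```

View pics/cropT.png

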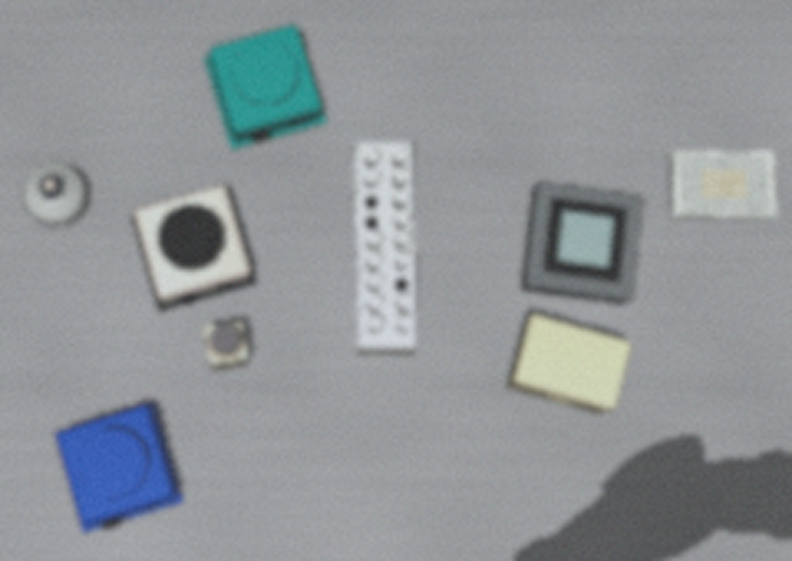

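View pics/cropS.png

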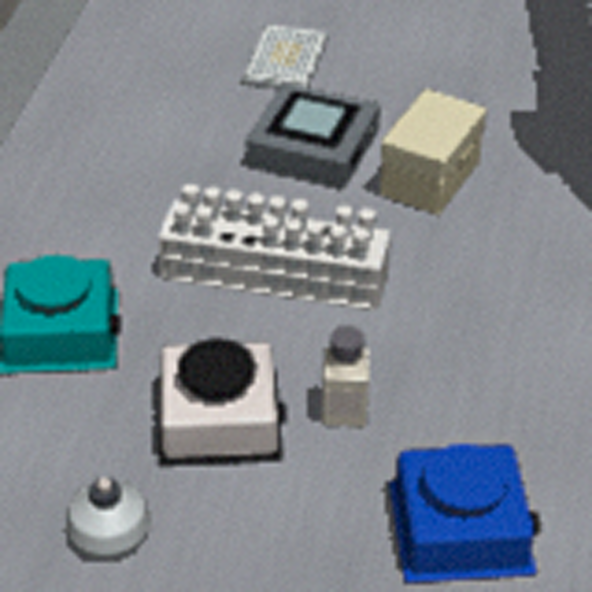

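The crops confirm it: the bottle with the grey cap is at crop (228,340), and the white mixer with the black plate is at (192,237). The reader has its window at (585,238). The coloured boxes are the look-alikes, so I leave them. Next I measure the yaws and the camera offsets.

```bash
cat > fit.py <<'E'
from h import *
from scipy.optimize import minimize
def hullmask(c,pts,S=4):
    p=proj(c,pts);h=cv2.convexHull((p*S*16).astype(np.float32)/1)
    m=np.zeros((400*S,640*S),np.uint8)
    cv2.fillConvexPoly(m,np.round(h).astype(np.int32),1,shift=4);return m
E
python3 - <<'E'
from h import *
import glob
for c in("top","side"):
    d=np.load(f"/tmp/{c}d.npy");im=np.load(f"/tmp/{c}i.npy")
    P,uv=world(c,d)
    for nm,x,y in(("bottle",.434,.2),("mixer",.56,.242),("reader",.563,-.228)):
        s=(np.abs(P[:,0]-x)<.2)&(np.abs(P[:,1]-y)<.2)&(np.abs(P[:,2])<.02)
        print(c,nm,'bench z',np.median(P[s,2]).round(4))
    # plate dark pixels, window pale
    hsv=cv2.cvtColor(im,cv2.COLOR_BGR2HSV)
    def top(x,y,r,z0,z1):
        s=(np.hypot(P[:,0]-x,P[:,1]-y)<r)&(P[:,2]>z0)&(P[:,2]<z1);return s
    s=top(.56,.242,.055,.07,.11);v=hsv[uv[:,1],uv[:,0],2]
    s2=s&(v<70);print(c,'plate dark',P[s2].mean(0).round(4),s2.sum())
    px=uv[s2].astype(np.float32)
    # ellipse of dark blob mapped to plane 0.08
    m=np.zeros((400,640),np.uint8);m[uv[s2,1],uv[s2,0]]=255
    cn=max(cv2.findContours(m,0,cv2.CHAIN_APPROX_NONE)[0],key=len)
    Q=plane(c,cn[:,0],.08)[:,:2];print('  plate circle plane',cv2.fitEllipse((Q*1000).astype(np.float32)))
    s=top(.563,-.228,.06,.03,.08)
    ring=s&(hsv[uv[:,1],uv[:,0],2]<70)
    m=np.zeros((400,640),np.uint8);m[uv[ring,1],uv[ring,0]]=255
    cn=max(cv2.findContours(m,0,cv2.CHAIN_APPROX_NONE)[0],key=len)
    Q=plane(c,cn[:,0],.05)[:,:2];print('  frame plane',cv2.minAreaRect((Q*1000).astype(np.float32)),)
    m=np.load(glob.glob(f"/tmp/m_{c}_reader*")[0]).astype(np.uint8)
    B,_=world(c,d,np.load(glob.glob(f"/tmp/m_{c}_bottle*")[0]))
    for lo,hi in((.01,.08),(.06,.08),(.1,.13)):
        b=B[(B[:,2]>lo)&(B[:,2]<hi)]
        if len(b)>4: print('  bottle',lo,cv2.minAreaRect((b[:,:2]*1000).astype(np.float32)),len(b))
    ctr=proj(c,[.434,.198,.06])[0];u,w=ctr.astype(int)
    cv2.imwrite(f'pics/b_{c}.png',cv2.resize(im[w-30:w+30,u-40:u+40],None,fx=8,fy=8,interpolation=cv2.INTER_CUBIC))
a=cv2.imread('pics/b_top.png');b=cv2.imread('pics/b_side.png');cv2.imwrite('pics/b2.png',cv2.resize(np.vstack([a,b]),(400,600)))
E
```

```text
top bottle bench z 0.0009
top mixer bench z 0.001
top reader bench z 0.0012
top plate dark [0.5605 0.2385 0.0811] 233
  plate circle plane ((560.8110961914062, 238.4041748046875), (63.31546401977539, 66.09873962402344), 14.312366485595703)
  frame plane ((565.4909057617188, -231.1057586669922), (85.99813079833984, 84.94584655761719), 81.26911163330078)
  bottle 0.01 ((431.49578857421875, 196.42169189453125), (41.852474212646484, 40.0472526550293), 9.791722297668457) 55
  bottle 0.06 ((432.0321350097656, 196.4796142578125), (40.626747131347656, 40.13381576538086), 9.53915786743164) 44
  bottle 0.1 ((433.3165588378906, 196.04473876953125), (30.65658950805664, 30.446287155151367), 1.7679592370986938) 62
side bottle bench z 0.0016
side mixer bench z 0.0014
side reader bench z 0.0018
side plate dark [0.5612 0.2462 0.0808] 262
  plate circle plane ((561.6605834960938, 244.86416625976562), (73.40821075439453, 80.34764862060547), 21.2919921875)
  frame plane ((566.8470458984375, -228.3717803955078), (93.95746612548828, 91.4530258178711), 82.29007720947266)
  bottle 0.01 ((436.944091796875, 203.85269165039062), (44.851173400878906, 52.52116012573242), 11.81907844543457) 189
  bottle 0.06 ((437.28515625, 202.22271728515625), (44.851173400878906, 49.19059753417969), 11.81907844543457) 83
  bottle 0.1 ((436.6098327636719, 201.89877319335938), (32.769718170166016, 31.398622512817383), 41.42817687988281) 53
```

View pics/b2.png

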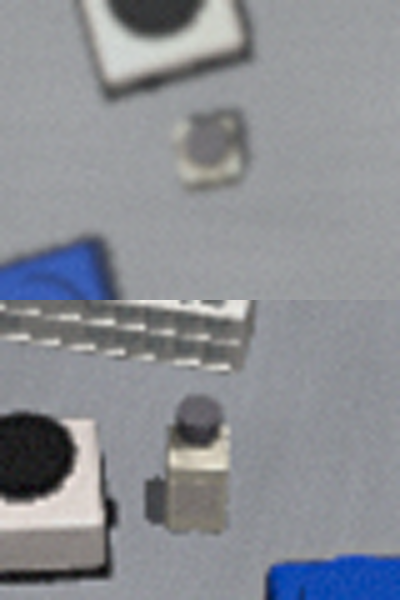

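The crops show the bottle upright with a yaw of about 10°. I estimate the bottle at about (0.435, 0.199) and the plate at about (0.561, 0.242). The window is at about (0.565, -0.229), yaw about -8.3°. The two cameras disagree by 3 to 6 mm, so I'll settle that relative to the arm. Now a row calculator.

```bash
cat > calc.py <<'E'
import sys,json
from h import *
from scipy.spatial.transform import Rotation as Ro
def st():
    o=bot.get_obs();w,x,y,z=o['tool_rot'];return o,Ro.from_quat([x,y,z,w])
def tgt(yaw): # tool down, x at yaw (deg)
    c,s=np.cos(np.radians(yaw)),np.sin(np.radians(yaw))
    return Ro.from_matrix(np.array([[c,s,0],[s,-c,0],[0,0,-1.]]).T if 0 else np.column_stack([[c,s,0],[s,-c,0],[0,0,-1.]]))
def rows(wps):
    o,R=st();print('t',round(o['t'],2),'tcp',o['eef_pos'].round(4),'xyaw',np.degrees(np.arctan2(*R.as_matrix()[[1,0],0])).round(2),'tilt',np.degrees(np.arccos(-R.as_matrix()[2,2])).round(2),'F',o['contact_force'].round(1),'w',round(o['gripper_width'],3))
    for x,y,z,yaw in wps:
        d=R.inv().apply(np.array([x,y,z])-o['eef_pos'])*100;r=(R.inv()*tgt(yaw)).as_rotvec();print(d.round(2),r.round(3))
E
python3 -c "
from calc import *
rows([(.30,-.58,.29,-64),(.45,-.50,.30,-54),(.52,-.38,.30,-43),(.58,-.25,.30,-33),(.59,-.12,.3,-22),(.59,0,.3,-12),(.53,.1,.3,0),(.435,.199,.3,10.5)])
print(bot.get_obs()['q'])"
```

```text
t 1.0 tcp [ 0.1786 -0.651   0.2313] xyaw -74.66 tilt 0.0 F [0.5 0.  0.1] w 0.999
[ -3.63 -13.59  -5.87] [ 0.    -0.    -0.186]
[ -7.38 -30.17  -6.87] [ 0.    -0.    -0.361]
[-17.1  -40.09  -6.87] [ 0.    -0.    -0.553]
[-28.05 -49.32  -6.87] [ 0.    -0.    -0.727]
[-40.32 -53.72  -6.87] [ 0.    -0.    -0.919]
[-51.89 -56.9   -6.87] [ 0.    -0.    -1.094]
[-63.12 -53.76  -6.87] [ 0.    -0.    -1.303]
[-75.18 -47.21  -6.87] [ 0.    -0.    -1.486]
[ 1.19491144  0.47696621  0.02243369  1.55542127 -0.01148529  1.10929065
 -0.08309956]
```

```bash
python3 -m creep '[[[-2,-7,-3,0,0,-0.09,1],[-4,-14,-6,0,0,-0.19,1],[-5.5,-19,-7,0,0,-0.25,1],[-6.5,-25,-7,0,0,-0.31,1],[-8,-30,-7,0,0,-0.36,1],[-12.5,-35,-7,0,0,-0.46,1],[-17,-40,-7,0,0,-0.55,1],[-22.5,-45,-7,0,0,-0.64,1],[-28,-49,-7,0,0,-0.73,1],[-28,-49,-7,0,0,-0.73,1]]]'; python3 -c "
from calc import *
rows([(.58,-.25,.3,-33),(.59,-.12,.3,-22),(.59,0,.3,-12),(.53,.1,.3,0),(.435,.199,.25,10.5)])
print(bot.get_obs()['q'])"
```

```text
t: 2.25
eef_pos: [0.5786, -0.247, 0.3015]
tool_rot: [-0.001, 0.96, -0.28, 0.0]
contact_force: [0.0, 0.0, 0.0]
gripper_width: 1.0
t 2.25 tcp [ 0.5786 -0.247   0.3015] xyaw -32.52 tilt 0.09 F [0. 0. 0.] w 1.0
[0.28 0.18 0.15] [-0.002 -0.     0.008]
[ -5.86 -11.32   0.17] [-0.002 -0.    -0.184]
[-12.32 -21.44   0.19] [-0.002 -0.    -0.358]
[-22.75 -26.65   0.19] [-0.001 -0.    -0.568]
[-36.08 -29.88   5.2 ] [-0.001 -0.001 -0.751]
[ 0.53516658  0.3661586  -0.30711233  1.57021273  0.11386869  1.22251531
 -0.35929733]
```

```bash
python3 -m creep '[[[-3,-5.5,0,0,0,-0.09,1],[-6,-11.5,0,0,0,-0.18,0.75],[-9,-16.5,0,0,0,-0.27,0.75],[-12.5,-21.5,0,0,0,-0.36,0.75],[-17.5,-24,0,0,0,-0.46,0.75],[-23,-26.5,0,0,0,-0.57,0.75],[-29.5,-28.5,2.5,0,0,-0.66,0.75],[-36,-30,5,0,0,-0.75,0.75],[-36,-30,5,0,0,-0.75,0.75]]]'
python3 - <<'E'
from calc import *
rows([(.435,.199,.25,10.5)]);print(bot.get_obs()['q'])
for c in("top","side"):
    im,d=bot.read_camera(c)
    u,w=proj(c,[.435,.199,.15])[0].astype(int)
    cv2.imwrite(f'pics/h_{c}.png',cv2.resize(im[w-50:w+50,u-60:u+60],None,fx=5,fy=5,interpolation=cv2.INTER_CUBIC))
    np.save(f'/tmp/hd_{c}.npy',d)
a=cv2.imread('pics/h_top.png');b=cv2.imread('pics/h_side.png');cv2.imwrite('pics/h2.png',cv2.resize(np.vstack([a,b]),(360,600)))
E
```

```text
t: 3.38
eef_pos: [0.434, 0.1983, 0.2505]
tool_rot: [0.0, 0.996, 0.091, -0.001]
contact_force: [0.7, 0.1, -0.1]
gripper_width: 0.748
t 3.38 tcp [0.434  0.1983 0.2505] xyaw 10.48 tilt 0.09 F [ 0.7  0.1 -0.1] w 0.748
[ 0.11 -0.05  0.05] [ 0.     0.001 -0.   ]
[ 0.05589606  0.19180525 -0.6852863   1.95271961  0.13957804  1.04535992
 -0.50799947]
```

View pics/h2.png

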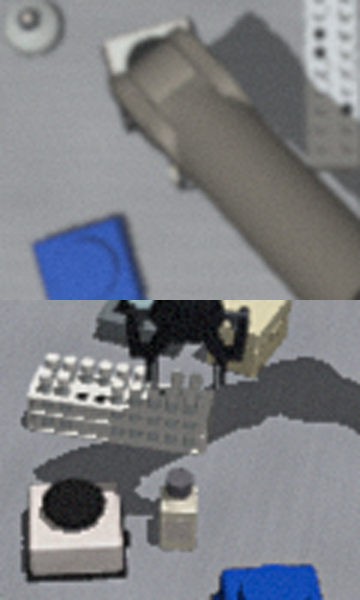

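The side crop shows the open fingers above the bottle, with the tips at about (152,383) and (222,383). The arm hides the bottle from the top camera. I compare the fingertip depth points with the known TCP to get the side camera's bias.

Run:
```python
from calc import *
o,R=st()
for c in("side","top"):
    K,Rc,t=cam(c);print(c,'campos',(-Rc.T@t).round(2))
    P,uv=world(c,np.load(f'/tmp/hd_{c}.npy'))
    L=R.inv().apply(P-o['eef_pos'])
    s=(np.abs(L[:,0])<.07)&(np.abs(L[:,1])<.05)&(L[:,2]>-.05)&(L[:,2]<.02)
    for a,b in((-.05,-.035),(-.035,-.02),(-.02,-.008),(-.008,.01)):
        q=L[s&(L[:,2]>=a)&(L[:,2]<b)];l=q[q[:,0]<0];r=q[q[:,0]>0]
        for n,g in(('neg',l),('pos',r)):
            if len(g)>2: print(a,n,len(g),'x',np.percentile(g[:,0],[5,50,95]).round(4),'y',np.percentile(g[:,1],[5,50,95]).round(4),'zmax',g[:,2].max().round(4))
```

```text
side campos [0.23 1.35 1.23]
-0.05 neg 17 x [-0.0516 -0.0365 -0.0328] y [-0.017  -0.0111 -0.0044] zmax -0.0365
-0.05 pos 13 x [0.0312 0.0348 0.0463] y [-0.0173 -0.0126 -0.0089] zmax -0.0357
-0.035 neg 11 x [-0.0439 -0.0402 -0.0335] y [-0.0166 -0.0109 -0.0064] zmax -0.0214
-0.035 pos 15 x [0.0311 0.038  0.0415] y [-0.0141 -0.0109 -0.0086] zmax -0.0201
-0.02 neg 9 x [-0.0441 -0.0377 -0.0339] y [-0.0161 -0.012  -0.0081] zmax -0.0093
-0.02 pos 6 x [0.0319 0.0363 0.0404] y [-0.0144 -0.0095 -0.006 ] zmax -0.0113
top campos [0.17 0.14 1.97]
```

The side camera agrees with the arm to about 1 mm, so I use its values: bottle (0.437, 0.202). Now I descend.

```bash
python3 -c "
from calc import *
rows([(.437,.202,.25,10.5),(.437,.202,.04,10.5)])"
```

```text
t 3.48 tcp [0.4359 0.197  0.2511] xyaw 10.3 tilt 0.04 F [-0.4 -0.4  0.7] w 0.751
[ 0.19 -0.47  0.11] [ 0.     0.001 -0.004]
[ 0.21 -0.48 21.11] [ 0.     0.001 -0.004]
```

```bash
python3 -m creep '[[[0.2,-0.5,0,0,0,0,0.75],[0.2,-0.5,5,0,0,0,0.75],[0.2,-0.5,10,0,0,0,0.75],[0.2,-0.5,14,0,0,0,0.75],[0.2,-0.5,17,0,0,0,0.75],[0.2,-0.5,19.5,0,0,0,0.75],[0.2,-0.5,21,0,0,0,0.75],[0.2,-0.5,21,0,0,0,0.75]]]'
python3 - <<'E'
from calc import *
rows([(.437,.202,.04,10.5)])
im,d=bot.read_camera("side")
u,w=proj("side",[.437,.202,.06])[0].astype(int)
cv2.imwrite(f'pics/g_side.png',cv2.resize(im[w-40:w+40,u-50:u+50],None,fx=6,fy=6,interpolation=cv2.INTER_CUBIC))
E
```

```text
t: 4.47
eef_pos: [0.4388, 0.2006, 0.0407]
tool_rot: [0.0, 0.996, 0.088, -0.001]
contact_force: [-0.7, -0.5, 0.4]
gripper_width: 0.752
t 4.47 tcp [0.4388 0.2006 0.0407] xyaw 10.05 tilt 0.07 F [-0.7 -0.5  0.4] w 0.752
[-0.16 -0.17  0.07] [ 0.001  0.001 -0.008]
```

View pics/g_side.png

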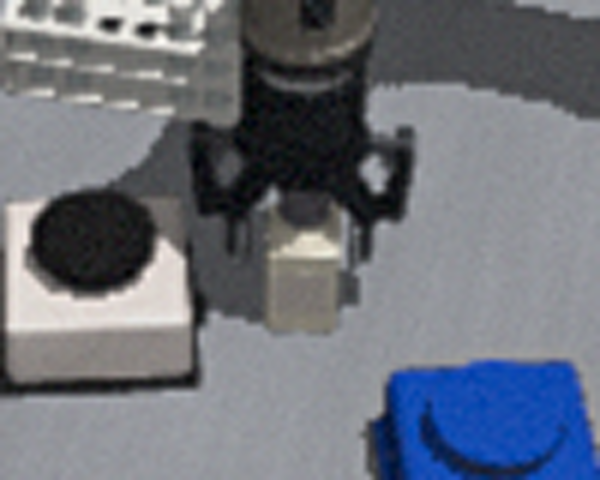

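The fingers straddle the bottle at crop (303,265), with a gap on both sides. I close with 80 N.

```bash
python3 -m creep '[[[0,0,0,0,0,0,0.6],[0,0,0,0,0,0,0.5],[0,0,0,0,0,0,0.3],[0,0,0,0,0,0,0.3],[0,0,0,0,0,0,0.3],[0,0,0,0,0,0,0.3]]]' 80
python3 - <<'E'
from calc import *
rows([(.437,.202,.04,10.5)])
im,d=bot.read_camera("side")
u,w=proj("side",[.437,.202,.06])[0].astype(int)
cv2.imwrite(f'pics/g2_side.png',cv2.resize(im[w-40:w+40,u-50:u+50],None,fx=6,fy=6,interpolation=cv2.INTER_CUBIC))
r=bot.silhouettes("side","bottle_center")
for x in r[:2]:
    P,_=world("side",d,x['mask']);o,R=st();L=R.inv().apply(P-o['eef_pos'])
    b=L[(P[:,2]<.07)];print(x['p'],'x',np.percentile(b[:,0],[2,50,98]).round(4),'y',np.percentile(b[:,1],[2,10,50]).round(4),'zmax',P[:,2].max(),np.percentile(P[:,2],[1,99]).round(4))
    f=b[(b[:,1]<-.012)&(P[P[:,2]<.07][:,2]<.06)]
    A=np.polyfit(f[:,0],f[:,1],1);print('face slope',A)
E
```

```text
t: 5.28
eef_pos: [0.4385, 0.2013, 0.0424]
tool_rot: [0.0, 0.996, 0.088, 0.001]
contact_force: [-2.2, -0.0, 6.3]
gripper_width: 0.524
t 5.28 tcp [0.4385 0.2013 0.0424] xyaw 10.14 tilt 0.07 F [-2.2 -0.   6.3] w 0.524
[-0.14 -0.1   0.24] [ 0.    -0.001 -0.006]
0.63 x [-0.0254 -0.0022  0.0203] y [-0.0251 -0.024  -0.021 ] zmax 0.11562253226720247 [-0.0025  0.1111]
face slope [-0.04075238 -0.02080745]
```

View pics/g2_side.png

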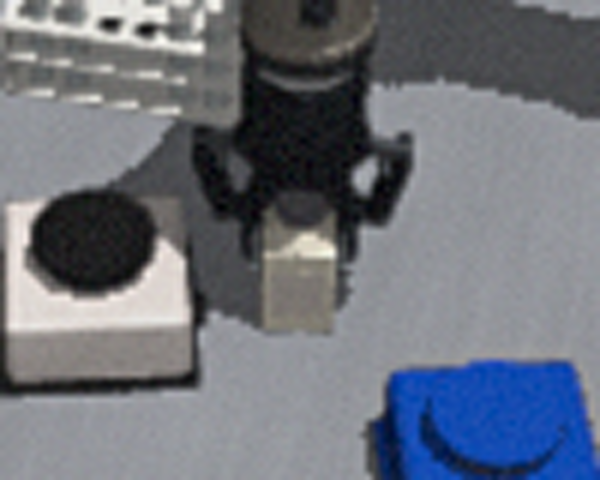

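The bottle is gripped: opening 0.524 is about 45 mm, the face is square to the jaws, and its base is 42 mm below the TCP. I lift straight up, then check.

```bash
python3 -m creep '[[[0,0,-2,0,0,0,0.3],[0,0,-5,0,0,0,0.3],[0,0,-9,0,0,0,0.3],[0,0,-12,0,0,0,0.3],[0,0,-13,0,0,0,0.3],[0,0,-13,0,0,0,0.3]]]' 80
cat > meas.py <<'E'
from calc import *
def bottle(save=None):
    rows([])
    im,d=bot.read_camera("side");o,R=st()
    u,w=proj("side",o['eef_pos'])[0].astype(int)
    if save: cv2.imwrite(save,cv2.resize(im[max(w-40,0):w+40,u-50:u+50],None,fx=6,fy=6,interpolation=cv2.INTER_CUBIC))
    x=bot.silhouettes("side","bottle_center")
    x=[k for k in x if np.hypot(*(np.array(k['xy'])-[u,w]))<30][0]
    P,_=world("side",d,x['mask']);L=R.inv().apply(P-o['eef_pos'])
    s=(L[:,2]>-.03)&(np.abs(L[:,0])<.035)&(np.abs(L[:,1])<.035);b=L[s]
    print('p',round(x['p'],2),'x',np.percentile(b[:,0],[2,50,98]).round(4),'y',np.percentile(b[:,1],[2,10,50]).round(4),'lowest',np.percentile(b[:,2],[98,99.5]).round(4))
    f=b[(b[:,1]<-.015)&(np.abs(b[:,0])<.019)]
    A,_,_,_=np.linalg.lstsq(np.c_[f[:,0],f[:,2],np.ones(len(f))],f[:,1],rcond=None);print('face: yaw slope,tilt slope,y at 0',A.round(4),len(f))
    return im,d
E
python3 -c "
from meas import *
bottle('pics/l1.png')
rows([(.55,.23,.17,10),(.563,.246,.17,10),(.563,.246,.13,10)])
print(bot.get_obs()['q'])"
```

```text
t: 6.12
eef_pos: [0.4384, 0.201, 0.1714]
tool_rot: [0.0, 0.996, 0.088, 0.001]
contact_force: [-0.0, 0.5, -3.3]
gripper_width: 0.524
t 6.12 tcp [0.4384 0.201  0.1714] xyaw 10.12 tilt 0.06 F [-0.   0.5 -3.3] w 0.524
p 0.63 x [-0.02    0.0018  0.0231] y [-0.0272 -0.0249 -0.0216] lowest [0.0384 0.0402]
face: yaw slope,tilt slope,y at 0 [-0.0107  0.0183 -0.0218] 143
t 6.22 tcp [0.4376 0.2006 0.1702] xyaw 10.13 tilt 0.11 F [ 0.2  0.1 -3.3] w 0.526
[ 1.158e+01 -9.100e-01 -1.000e-02] [0.001 0.002 0.002]
[ 1.314e+01 -2.260e+00 -1.000e-02] [0.001 0.002 0.002]
[13.15 -2.26  3.99] [0.001 0.002 0.002]
[ 0.0147221   0.30655749 -0.66981627  2.03190485  0.24460121  0.88327927
 -0.61263853]
```

View pics/l1.png

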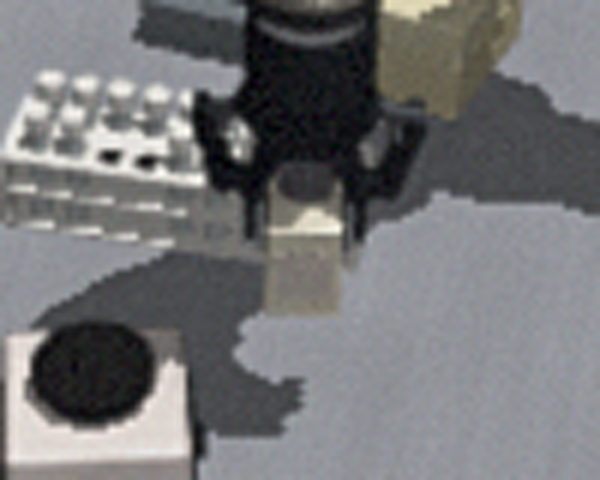

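The picture shows the bottle lifted upright between the jaws, clear of the bench. Next, over the plate.

```bash
python3 -m creep '[[[3.5,-0.6,0,0,0,0,0.3],[8,-1.3,0,0,0,0,0.3],[11.5,-2,0,0,0,0,0.3],[13.1,-2.3,0,0,0,0,0.3],[13.1,-2.3,1.5,0,0,0,0.3],[13.1,-2.3,3,0,0,0,0.3],[13.1,-2.3,3.5,0,0,0,0.3],[13.1,-2.3,3.5,0,0,0,0.3]]]' 80; python3 -c "
from meas import *
im,d=bottle('pics/m1.png')
"
```

```text
t: 7.22
eef_pos: [0.5624, 0.2465, 0.1356]
tool_rot: [0.0, 0.996, 0.088, -0.001]
contact_force: [0.1, -0.1, -2.9]
gripper_width: 0.528
t 7.22 tcp [0.5624 0.2465 0.1356] xyaw 10.15 tilt 0.09 F [ 0.1 -0.1 -2.9] w 0.528
p 0.74 x [-0.023  -0.0016  0.0224] y [-0.0256 -0.0238 -0.0206] lowest [0.033  0.0352]
face: yaw slope,tilt slope,y at 0 [ 0.0597 -0.0042 -0.021 ] 134
```

View pics/m1.png

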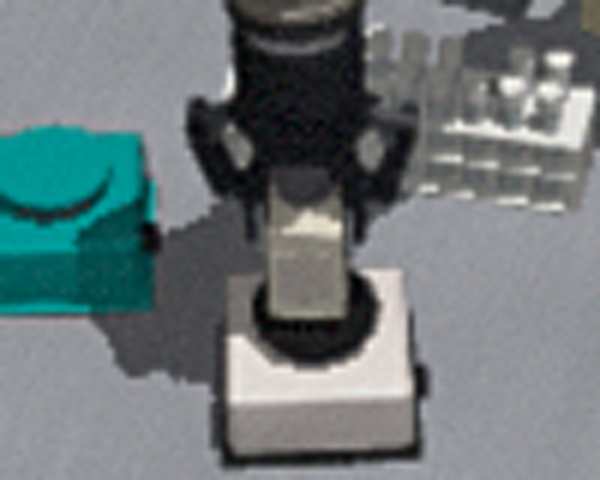

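The bottle hangs over the black plate, with its base at crop (308,315) and the plate centre near (316,300). I check the horizontal offset before pressing.

Run:
```python
from meas import *
o,R=st();p=o['eef_pos'].copy()
im,d=bot.read_camera("side")
base=proj("side",p-[0,0,.042])[0];pl=proj("side",[.5615,.2455,.08])[0];print('pred base',base,'pred plate',pl)
u0=proj("side",p)[0].astype(int)
# dark plate pixel column extents per row
g=cv2.cvtColor(im,cv2.COLOR_BGR2HSV)[:,:,2]
for r in range(int(pl[1])-4,int(pl[1])+9):
    seg=g[r,int(pl[0])-20:int(pl[0])+20];c=np.nonzero(seg<60)[0]+int(pl[0])-20;iv=np.nonzero((seg>100))[0]
    print(r,c.min() if len(c) else None,c.max() if len(c) else None)
m=[k for k in bot.silhouettes("side","bottle_center") if abs(k['xy'][0]-base[0])<15][0]['mask']
v,u=np.nonzero(m)
for r in range(v.max()-8,v.max()+1): q=u[v==r];print('b',r,q.min(),q.max())
for h in(.023,-.023):
  pass
C=np.array([[sx*.023,sy*.023,0] for sx in(-1,1) for sy in(-1,1)]);print(proj("side",R.apply(C)+p-[0,0,.042]).round(1))
a=np.linspace(0,6.28,60);print('plate pred cols',proj("side",np.c_[.5615+.04*np.cos(a),.2455+.04*np.sin(a),0*a+.08])[:,0].min(),proj("side",np.c_[.5615+.04*np.cos(a),.2455+.04*np.sin(a),0*a+.08]).max(0))
```

```text
pred base [297.18568609 216.75197219] pred plate [297.87894931 219.38140877]
215 289 306
216 289 307
217 288 307
218 288 308
219 288 308
220 288 307
221 288 307
222 282 307
223 282 306
224 282 306
225 282 305
226 282 304
227 282 302
b 238 283 315
b 239 283 315
b 240 283 315
b 241 283 315
b 242 283 315
b 243 283 315
b 244 283 314
b 245 284 304
b 246 286 299
[[302.9 221.4]
 [303.9 212.6]
 [290.3 220.9]
 [291.6 212.2]]
plate pred cols 287.08123502232564 [308.67297198 227.16312326]
```

The projected plate columns, 287 to 309, match the observed 288 to 308, and the bottle is on the tool axis. Now I press.

```bash
python3 -m creep '[[[0,0,0.7,0,0,0,0.3],[0,0,1.2,0,0,0,0.3],[0,0,1.5,0,0,0,0.3],[0,0,1.8,0,0,0,0.3],[0,0,2.0,0,0,0,0.3],[0,0,2.0,0,0,0,0.3]]]' 100; python3 -c "
from calc import *
rows([])"
```

```text
t: 8.18
eef_pos: [0.563, 0.2468, 0.1166]
tool_rot: [0.0, 0.996, 0.088, -0.0]
contact_force: [-3.5, -3.3, 6.4]
gripper_width: 0.523
t 8.18 tcp [0.563  0.2468 0.1166] xyaw 10.14 tilt 0.04 F [-3.5 -3.3  6.4] w 0.523
```

```bash
python3 -m creep '[[[0,0,0.2,0,0,0,0.3],[0,0,0.3,0,0,0,0.3],[0,0,0.4,0,0,0,0.3],[0,0,0.4,0,0,0,0.3]]]' 100; python3 -c "
from calc import *
rows([])"
```

```text
t: 8.68
eef_pos: [0.563, 0.2469, 0.1145]
tool_rot: [0.001, 0.996, 0.088, 0.0]
contact_force: [-6.8, -4.8, 17.9]
gripper_width: 0.519
t 8.68 tcp [0.563  0.2469 0.1145] xyaw 10.13 tilt 0.07 F [-6.8 -4.8 17.9] w 0.519
```

The push is about 21 N against 11 N needed, and the base is at about 0.072 m, which is the stop. I hold for more than a second.

```bash
python3 -m creep '[[[0,0,0.1,0,0,0,0.3],[0,0,0.1,0,0,0,0.3],[0,0,0.1,0,0,0,0.3],[0,0,0.1,0,0,0,0.3],[0,0,0.1,0,0,0,0.3],[0,0,0.1,0,0,0,0.3],[0,0,0.1,0,0,0,0.3],[0,0,0.1,0,0,0,0.3],[0,0,0.1,0,0,0,0.3],[0,0,0.1,0,0,0,0.3]]]' 100; python3 -c "
from meas import *
im,d=bottle('pics/p1.png')
P,uv=world('side',d);h=cv2.cvtColor(im,cv2.COLOR_BGR2HSV)[uv[:,1],uv[:,0],2]
r=np.hypot(P[:,0]-.562,P[:,1]-.2455)
s=(r<.037)&(P[:,1]>.27)&(h<60)&(P[:,2]<.1);print('plate z',np.median(P[s,2]),s.sum())
d0=np.load('/tmp/sided.npy');P,uv=world('side',d0);i0=np.load('/tmp/sidei.npy');h=cv2.cvtColor(i0,cv2.COLOR_BGR2HSV)[uv[:,1],uv[:,0],2]
r=np.hypot(P[:,0]-.562,P[:,1]-.2455)
s=(r<.037)&(P[:,1]>.27)&(h<60)&(P[:,2]<.1);print('plate z at rest',np.median(P[s,2]),s.sum())
"
```

```text
t: 9.93
eef_pos: [0.5631, 0.247, 0.1144]
tool_rot: [0.001, 0.996, 0.088, 0.0]
contact_force: [-9.7, -5.4, 25.5]
gripper_width: 0.519
t 9.93 tcp [0.5631 0.247  0.1144] xyaw 10.12 tilt 0.09 F [-9.7 -5.4 25.5] w 0.519
p 0.54 x [-0.0224  0.0019  0.0283] y [-0.0262 -0.0244 -0.0209] lowest [0.0436 0.0449]
face: yaw slope,tilt slope,y at 0 [-0.0118  0.0013 -0.0212] 153
plate z 0.0714028514506223 26
plate z at rest 0.07923493705908433 35
```

View pics/p1.png

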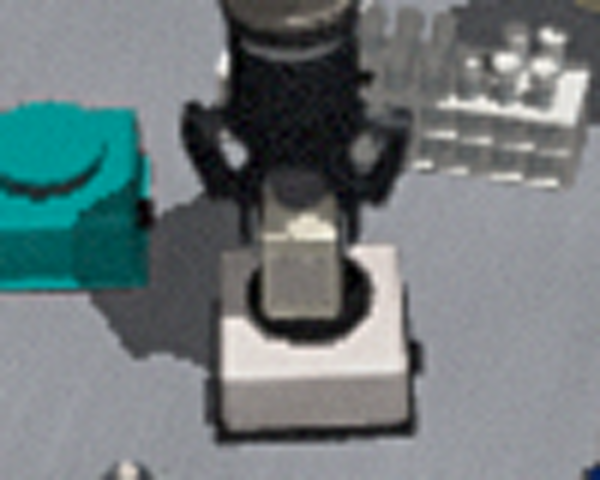

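The picture shows the bottle standing square on the black plate. Depth puts the plate 7.8 mm down, held from about t=8.6 to 10.1. The press is done, so I lift.

```bash
python3 -m creep '[[[0,0,0.1,0,0,0,0.3],[0,0,-1,0,0,0,0.3],[0,0,-3,0,0,0,0.3],[0,0,-6,0,0,0,0.3],[0,0,-9,0,0,0,0.3],[0,0,-11,0,0,0,0.3],[0,0,-11,0,0,0,0.3]]]' 100; python3 -c "
from meas import *
im,d=bottle('pics/l2.png')
rows([(.565,.2,.22,8),(.565,.0,.22,1),(.565,-.1,.22,-3),(.566,-.227,.22,-8.3)])
print(bot.get_obs()['q'])"
```

```text
t: 10.9
eef_pos: [0.5641, 0.2476, 0.2229]
tool_rot: [-0.001, 0.996, 0.088, 0.002]
contact_force: [0.3, 0.6, -2.3]
gripper_width: 0.519
t 10.9 tcp [0.5641 0.2476 0.2229] xyaw 10.13 tilt 0.19 F [ 0.3  0.6 -2.3] w 0.519
p 0.77 x [-0.0191 -0.0009  0.0207] y [-0.0274 -0.025  -0.0221] lowest [0.0347 0.0373]
face: yaw slope,tilt slope,y at 0 [-0.0127  0.0027 -0.022 ] 164
t 11.0 tcp [0.5628 0.2466 0.2204] xyaw 10.14 tilt 0.07 F [-0.9  0.2 -2.8] w 0.517
[-0.61  4.62  0.04] [0.    0.001 0.037]
[-4.13 24.31  0.05] [0.001 0.001 0.159]
[-5.89 34.15  0.06] [0.001 0.001 0.229]
[-8.02 46.67  0.07] [0.001 0.001 0.322]
[-0.04859379  0.46064929 -0.62664639  1.6839565   0.2975218   1.09519992
 -0.58682332]
```

View pics/l2.png

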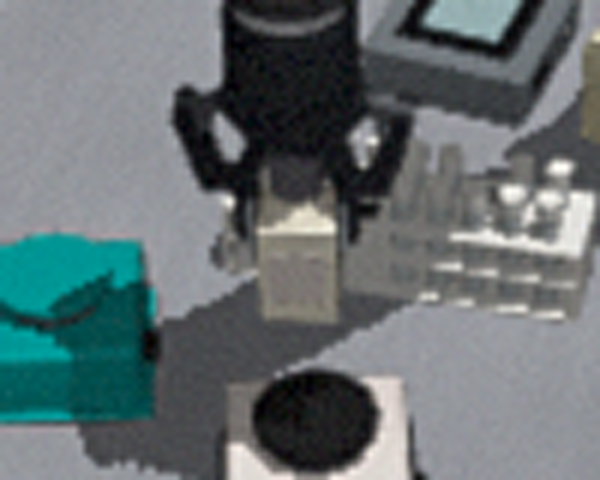

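The bottle is still square and has not slipped, and the plate has sprung back. I carry it over the rack with the base at about 178 mm, well above the 95 mm tubes.

```bash
python3 -m creep '[[[-0.5,3,0,0,0,0.02,0.3],[-1.2,7.5,0,0,0,0.05,0.3],[-2.2,13,0,0,0,0.09,0.3],[-3.2,18.5,0,0,0,0.13,0.3],[-4.1,24,0,0,0,0.16,0.3],[-5.1,29.5,0,0,0,0.2,0.3],[-6,35,0,0,0,0.24,0.3],[-7,40,0,0,0,0.28,0.3],[-7.6,44.5,0,0,0,0.31,0.3],[-8,46.7,0,0,0,0.322,0.3]]]' 100; python3 -m creep '[[[0,0,0,0,0,0,0.3],[0,0,0,0,0,0,0.3]]]'
python3 - <<'E'
from meas import *
rows([(.566,-.227,.13,-8.3)]);print(bot.get_obs()['q'])
o,R=st()
for c in("side","top"):
    im,d=bot.read_camera(c);np.save(f'/tmp/r{c}d.npy',d);np.save(f'/tmp/r{c}i.npy',im)
    u,w=proj(c,o['eef_pos']-[0,0,.08])[0].astype(int)
    cv2.imwrite(f'pics/r_{c}.png',cv2.resize(im[w-40:w+40,u-50:u+50],None,fx=5,fy=5,interpolation=cv2.INTER_CUBIC))
cv2.imwrite('pics/r2.png',cv2.resize(np.vstack([cv2.imread('pics/r_top.png'),cv2.imread('pics/r_side.png')]),(375,600)))
bottle()
E
```

```text
t: 12.25
eef_pos: [0.5653, -0.2301, 0.2195]
tool_rot: [0.0, 0.997, -0.075, -0.001]
contact_force: [0.2, 1.4, -4.4]
gripper_width: 0.523
t: 12.5
eef_pos: [0.5668, -0.2245, 0.2207]
tool_rot: [-0.001, 0.997, -0.071, -0.0]
contact_force: [0.9, 0.5, -3.5]
gripper_width: 0.523
t 12.5 tcp [ 0.5668 -0.2245  0.2207] xyaw -8.15 tilt 0.11 F [ 0.9  0.5 -3.5] w 0.523
[-0.03  0.28  9.07] [-0.002  0.001  0.003]
[ 0.60360324  0.41584882 -0.43167113  1.7050122   0.19277312  1.06418884
 -0.03210159]
t 12.6 tcp [ 0.567  -0.2244  0.2212] xyaw -8.11 tilt 0.06 F [ 0.4  0.3 -2.6] w 0.523
p 0.65 x [-0.0237 -0.0032  0.0224] y [-0.0302 -0.0263 -0.0219] lowest [0.0379 0.0385]
face: yaw slope,tilt slope,y at 0 [ 0.0258 -0.0127 -0.0228] 112
```

View pics/r2.png

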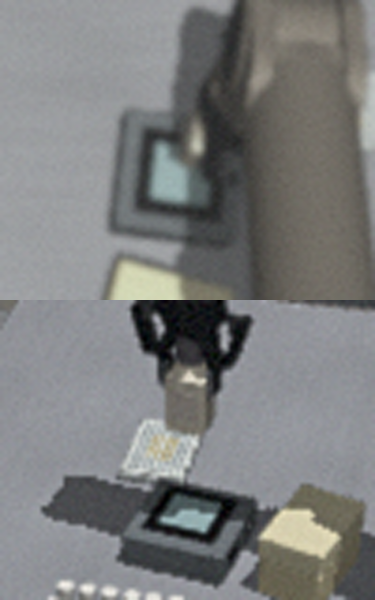

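Top crop: the window is at (180,185), partly hidden by the arm. Side crop: the bottle is upright at (190,395), above and behind the window at (190,512) as expected from its height. I refine the window pose by fitting a rendered frame model to the first images.

Run:
```python
from meas import *
from scipy.optimize import minimize
S=8
for c in("side","top"):
    for f in('/tmp/%si.npy'%c,):
        g=cv2.cvtColor(np.load(f),cv2.COLOR_BGR2GRAY).astype(float)
        u0,v0=proj(c,[.566,-.228,.05])[0].astype(int)-24
        G=g[v0:v0+48,u0:u0+48]
        def sq(p,w):
            a=p[2];R=np.array([[np.cos(a),-np.sin(a)],[np.sin(a),np.cos(a)]])
            C=np.array([[-1,-1],[1,-1],[1,1],[-1,1]])*w/2@R.T+p[:2]
            q=proj(c,np.c_[C,np.full(4,.05)])-[u0,v0]
            m=np.zeros((48*S,48*S),np.uint8);cv2.fillPoly(m,[np.round(((q+.5)*S-.5)*16).astype(np.int32)],255,shift=4)
            return cv2.GaussianBlur(cv2.resize(m,(48,48),interpolation=cv2.INTER_AREA).astype(float)/255,(0,0),p[3])
        def cost(p):
            p=np.array([p[0]/100,p[1]/100,p[2]/10,abs(p[3])+.2])
            A=[sq(p,w) for w in(.06,.092,.13)];W=A[2]>.95
            X=np.stack([a[W] for a in A[:2]]+[np.ones(W.sum())],1);b=G[W]
            k=np.linalg.lstsq(X,b,rcond=None)[0];return ((X@k-b)**2).mean()
        best=min((minimize(cost,[x0,y0,a0,.6],method='Nelder-Mead',options=dict(xatol=1e-3,fatol=1e-3,initial_simplex=None,maxiter=600)) for x0 in(56.3,56.7) for y0 in(-23.1,-22.6) for a0 in(-1.45,-1.2)),key=lambda r:r.fun)
        print(c,best.x[:2]/100,np.degrees(best.x[2]/10),best.x[3],best.fun)
```

```text
Traceback (most recent call last):
  File "h.py", line 15, in proj
    k=bot.calibration(c);return cv2.projectPoints(np.atleast_2d(P).astype(float),k['rvec'],k['tvec'],k['mtx'],None)[0][:,0]
ValueError: time passes only in moves, steps and waits
```

Run:
```python
from meas import *
import h
from scipy.optimize import minimize
S=8
for c in("side","top"):
    k=bot.calibration(c)
    pr=lambda P:cv2.projectPoints(np.atleast_2d(P).astype(float),k['rvec'],k['tvec'],k['mtx'],None)[0][:,0]
    g=cv2.cvtColor(np.load('/tmp/%si.npy'%c),cv2.COLOR_BGR2GRAY).astype(float)
    u0,v0=pr([.566,-.228,.05])[0].astype(int)-24
    G=g[v0:v0+48,u0:u0+48]
    def sq(p,w):
        a=p[2];R=np.array([[np.cos(a),-np.sin(a)],[np.sin(a),np.cos(a)]])
        C=np.array([[-1,-1],[1,-1],[1,1],[-1,1]])*w/2@R.T+p[:2]
        q=pr(np.c_[C,np.full(4,.05)])-[u0,v0]
        m=np.zeros((48*S,48*S),np.uint8);cv2.fillPoly(m,[np.round(((q+.5)*S-.5)*16).astype(np.int32)],255,shift=4)
        return cv2.GaussianBlur(cv2.resize(m,(48,48),interpolation=cv2.INTER_AREA).astype(float)/255,(0,0),p[3])
    W=sq([.5655,-.228,np.radians(-8.3),.3],.122)>.9
    b=G[W]
    def cost(p):
        q=[.566+p[0]/1000,-.228+p[1]/1000,np.radians(-8.3+p[2]),abs(p[3])+.2]
        X=np.stack([sq(q,w)[W] for w in(.06,.092)]+[np.ones(W.sum())],1)
        kk=np.linalg.lstsq(X,b,rcond=None)[0];return ((X@kk-b)**2).mean()
    sx=lambda x:np.vstack([x,np.array(x)+np.diag([3,3,3,.4])])
    rs=[minimize(cost,x,method='Nelder-Mead',options=dict(xatol=.02,fatol=.01,maxiter=250,initial_simplex=sx(x))) for x in([-2,-2,-1,.5],[2,2,1,.5])]
    for r in rs: print(c,.566+r.x[0]/1000,-.228+r.x[1]/1000,-8.3+r.x[2],r.x[3],r.fun)
```

```text
side 0.5675841187932191 -0.23027088579434998 -7.3843560933526735 0.30229378473996493 119.12072549822798
side 0.5676037050874537 -0.2299776138530254 -8.45345346184052 0.3015137504725153 123.02697708204774
top 0.5658700906206712 -0.2313936167530857 -8.02263444365007 0.6755794609328849 16.454896397283516
top 0.5665291031114483 -0.23086500915762848 -6.538026652796611 0.6742192521263572 26.843096963350245
```

Best fits put the window at about (0.567, -0.2305), yaw about -8°. I descend part-way, to about 25 mm above the glass, and compare bottle and window in the same picture.

```bash
python3 -c "
from calc import *
rows([(.567,-.2300,.22,-8.0),(.567,-.2300,.1175,-8.0)])"
```

```text
t 12.7 tcp [ 0.567  -0.2252  0.2214] xyaw -8.16 tilt 0.03 F [ 0.4  0.3 -2.3] w 0.518
[0.07 0.48 0.14] [-0.    -0.    -0.003]
[ 0.07  0.48 10.39] [-0.    -0.    -0.003]
```

```bash
python3 -m creep '[[[0.1,0.5,0,0,0,0,0.3],[0.1,0.5,3,0,0,0,0.3],[0.1,0.5,6,0,0,0,0.3],[0.1,0.5,8.5,0,0,0,0.3],[0.1,0.5,10,0,0,0,0.3],[0.1,0.5,10.4,0,0,0,0.3],[0.1,0.5,10.4,0,0,0,0.3],[0.1,0.5,10.4,0,0,0,0.3]]]' 100
python3 - <<'E'
from meas import *
o,R=st()
for c in("side","top"):
    im,d=bot.read_camera(c);np.save(f'/tmp/s{c}d.npy',d);np.save(f'/tmp/s{c}i.npy',im)
    u,w=proj(c,o['eef_pos']-[0,0,.05])[0].astype(int)
    a=cv2.resize(im[w-32:w+32,u-40:u+40],None,fx=9,fy=9,interpolation=cv2.INTER_CUBIC)
    # overlay predicted bottle base square at actual tcp
    C=np.array([[-1,-1,0],[1,-1,0],[1,1,0],[-1,1,0]])*.023+[0,0,.042]
    q=(proj(c,R.apply(C)+o['eef_pos'])-[u-40,w-32]+.5)*9
    b=a.copy();cv2.polylines(b,[q.astype(int)],True,(0,0,255),1)
    for ww,col in((.06,(0,255,0)),(.092,(255,0,255))):
        an=np.radians(-8);Rz=np.array([[np.cos(an),-np.sin(an)],[np.sin(an),np.cos(an)]])
        K=np.array([[-1,-1],[1,-1],[1,1],[-1,1]])*ww/2@Rz.T+[.567,-.230]
        qq=(proj(c,np.c_[K,np.full(4,.05)])-[u-40,w-32]+.5)*9
        cv2.polylines(b,[qq.astype(int)],True,col,1)
    cv2.imwrite(f'pics/s_{c}.png',b)
    if c=="side": cv2.imwrite('pics/s_raw.png',a)
bottle()
E
```

```text
t: 13.7
eef_pos: [0.5677, -0.2322, 0.1184]
tool_rot: [0.0, 0.997, -0.072, 0.001]
contact_force: [-0.4, -0.2, -2.4]
gripper_width: 0.522
t 13.8 tcp [ 0.5675 -0.2322  0.1182] xyaw -8.31 tilt 0.09 F [ 0.2  0.2 -3. ] w 0.52
p 0.69 x [-0.0227 -0.0025  0.0249] y [-0.0284 -0.0267 -0.0208] lowest [0.0385 0.0394]
face: yaw slope,tilt slope,y at 0 [-0.0383  0.0018 -0.0223] 104
```

View pics/s_side.png

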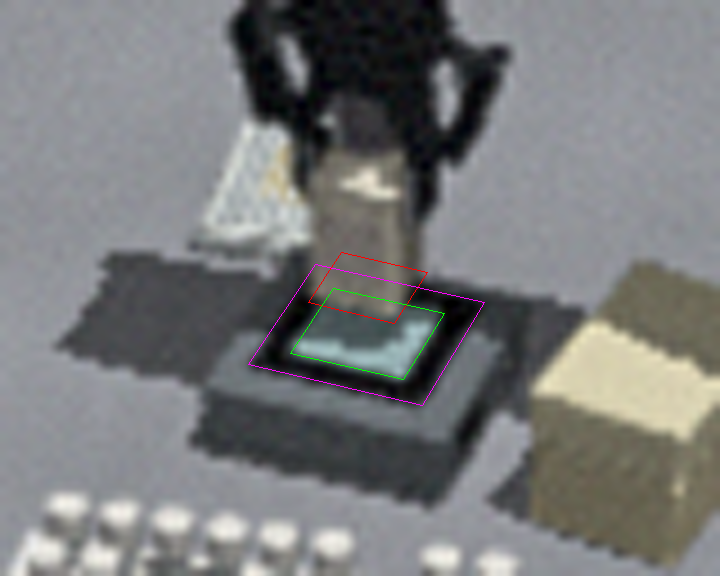

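View pics/s_top.png

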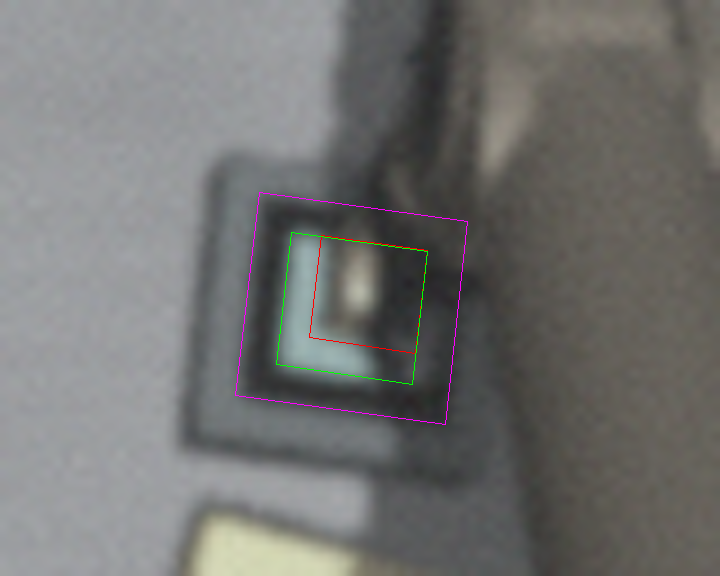

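Side overlay: the predicted base (red, front edge (310,303)-(397,323)) and the window (green) sit on the real edges to within about 1 px. In the top overlay the bottle appears about 1 px to the right of the prediction. I quantify this with depth on both objects.

Run:
```python
from meas import *
for c in("side","top"):
    d=np.load(f'/tmp/{c}d.npy');P,uv=world(c,d)
    # plateau of window+frame: pixels whose plane-proj lies within 45mm of centre
    Q=plane(c,uv,.05);an=np.radians(-8);e=np.array([[np.cos(an),np.sin(an)],[-np.sin(an),np.cos(an)]])
    s=np.abs((Q[:,:2]-[.567,-.230])@e.T).max(1)<.05
    z=np.median(P[s,2]);print(c,'reader top z',z.round(4),s.sum())
    ctr=proj(c,[.5676,-.230,.05] if c=="side" else [.5659,-.2314,.05])
    print('  window on measured plane',plane(c,ctr,z)[0].round(4))
    # reader box outline by depth height threshold
    t=(np.abs(P[:,0]-.566)<.1)&(np.abs(P[:,1]+.228)<.1)&(np.abs(P[:,2]-z)<.006)&~((P[:,0]<.50)&(P[:,1]>-.3)&(P[:,2]>.055))
    T=P[t];print('  top face mean-extent rect',cv2.minAreaRect((T[:,:2]*1000).astype(np.float32)))
    # bottle now
    d=np.load(f'/tmp/s{c}d.npy');P,uv=world(c,d);o,R=st();L=R.inv().apply(P-o['eef_pos'])
    im=np.load(f'/tmp/s{c}i.npy')
    for lo,hi in((-.03,.0),(0,.02),(.02,.038)):
        s=(L[:,2]>lo)&(L[:,2]<hi)&(np.abs(L[:,0])<.04)&(np.abs(L[:,1])<.04)
        if s.sum()>4:print('  bottle',lo,s.sum(),'x',np.percentile(L[s,0],[3,97]).round(4),'y',np.percentile(L[s,1],[3,25,50,75]).round(4),L[s,2].max())
u,v=proj("top",[.5675,-.2322,.076])[0].astype(int)
g=cv2.cvtColor(np.load('/tmp/stopi.npy'),cv2.COLOR_BGR2GRAY);print(u,v);print(g[v-9:v+9,u-12:u+9])
```

```text
side reader top z 0.0509 291
  window on measured plane [ 0.5673 -0.2288  0.0509]
  top face mean-extent rect ((545.7529907226562, -220.414306640625), (132.28717041015625, 169.75979614257812), 83.9872817993164)
  bottle -0.03 86 x [-0.0333  0.0329] y [-0.0278 -0.0235 -0.0196 -0.0136] -0.00023200397173352548
  bottle 0 47 x [-0.0228  0.0228] y [-0.0301 -0.0238 -0.021  -0.0157] 0.01965039512594876
  bottle 0.02 43 x [-0.0222  0.0235] y [-0.0263 -0.0225 -0.0197 -0.0168] 0.03792777381212226
top reader top z 0.0501 629
  window on measured plane [ 0.5659 -0.2314  0.0501]
  top face mean-extent rect ((563.171142578125, -231.58078002929688), (129.70497131347656, 131.42401123046875), 81.69450378417969)
  bottle -0.03 33 x [-0.0318  0.0124] y [-0.0203 -0.0191 -0.0174 -0.0123] -0.0009462441553094333
  bottle 0 10 x [-0.0264  0.0169] y [-0.0199 -0.0193 -0.0185 -0.0166] 0.018811806235301903
  bottle 0.02 14 x [-0.0248  0.0137] y [-0.0192 -0.0184 -0.0182 -0.0111] 0.03480781518745198
418 190
[[103  72  60  54  54  58  60  63  63  59  61  61  60  47  45  57  63  72
   68  62  60]
 [ 98  68  50  54 
[... 795 characters left out ...]
5 104 145 164 161 140 103  97 129 158 149 108  63  44  47  45
   51  49  49]
 [ 68  52  72 111 149 164 157 128 100  94 113 125 117  84  54  51  47  53
   55  59  56]
 [ 60  55  73 117 156 165 155 120  98  92 101  97  83  66  49  49  52  50
   59  65  60]
 [ 59  55  79 123 159 167 156 134 115 111 107  90  75  54  50  54  55  52
   64  67  64]
 [ 62  53  83 128 159 172 165 154 140 129 120 105  80  57  51  62  63  62
   66  70  62]
 [ 55  56  85 131 157 172 169 164 163 158 148 126  95  67  53  62  72  75
   75  69  62]
 [ 55  58  86 127 157 167 166 166 172 168 161 149 118  78  52  56  63  72
   75  69  55]
 [ 54  54  77 111 134 145 153 155 163 165 163 159 133  96  63  54  57  74
   78  72  62]]
```

The two cameras agree on the relative correction: the bottle must move +4.4 to 5.1 mm in y, and about 0 in x. I apply that and descend to about 10 mm above the glass.

```bash
python3 -m creep '[[[0,-0.25,0.4,0,0,0,0.3],[0,-0.48,0.8,0,0,0,0.3],[0,-0.48,1.2,0,0,0,0.3],[0,-0.48,1.5,0,0,0,0.3],[0,-0.48,1.6,0,0,0,0.3],[0,-0.48,1.6,0,0,0,0.3],[0,-0.48,1.6,0,0,0,0.3]]]' 100
python3 - <<'E'
from meas import *
o,R=st();A=[]
for c in("side","top"):
    im,d=bot.read_camera(c);np.save(f'/tmp/f{c}d.npy',d);np.save(f'/tmp/f{c}i.npy',im)
    u,w=proj(c,o['eef_pos']-[0,0,.05])[0].astype(int)
    A.append(cv2.resize(im[w-26:w+26,u-32:u+32],None,fx=9,fy=9,interpolation=cv2.INTER_CUBIC))
    P,uv=world(c,d);L=R.inv().apply(P-o['eef_pos'])
    for lo,hi in((0,.02),(.02,.036)):
        s=(L[:,2]>lo)&(L[:,2]<hi)&(np.abs(L[:,0])<.04)&(np.abs(L[:,1])<.04)
        if s.sum()>4:print(c,'bottle',lo,s.sum(),'x',np.percentile(L[s,0],[3,97]).round(4),'y',np.percentile(L[s,1],[3,25,50,75]).round(4))
cv2.imwrite('pics/f.png',cv2.resize(np.vstack(A),(369,600)))
cv2.imwrite('pics/fs.png',A[0]);bottle()
print(bot.get_obs()['q'])
E
```

```text
t: 14.78
eef_pos: [0.5678, -0.2273, 0.1015]
tool_rot: [0.0, 0.997, -0.072, 0.0]
contact_force: [0.6, 0.3, -2.6]
gripper_width: 0.523
side bottle 0 49 x [-0.0244  0.0212] y [-0.0306 -0.0252 -0.0213 -0.0158]
side bottle 0.02 35 x [-0.0239  0.0231] y [-0.0289 -0.0239 -0.0202 -0.0144]
top bottle 0 11 x [-0.0253  0.01  ] y [-0.0198 -0.0194 -0.0187 -0.015 ]
top bottle 0.02 11 x [-0.0244  0.0119] y [-0.0189 -0.0186 -0.0176 -0.0106]
t 14.88 tcp [ 0.5677 -0.2272  0.1015] xyaw -8.31 tilt 0.02 F [ 1.   0.8 -3.2] w 0.524
p 0.77 x [-0.0241 -0.0029  0.0175] y [-0.0301 -0.0265 -0.0206] lowest [0.0322 0.0346]
face: yaw slope,tilt slope,y at 0 [-0.0651  0.0143 -0.0215] 92
[ 0.57183706  0.55111108 -0.3923132   1.79948899  0.27132608  0.84395535
 -0.0949109 ]
```

View pics/f.png

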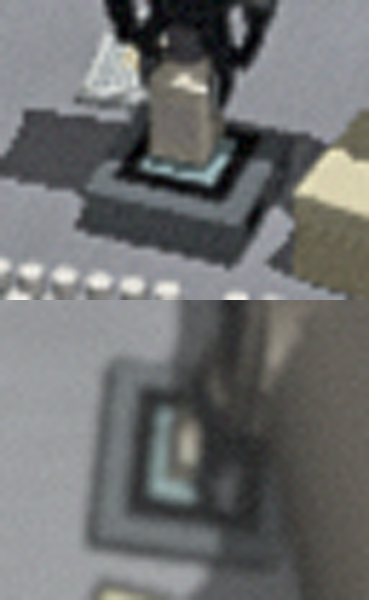

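View pics/fs.png

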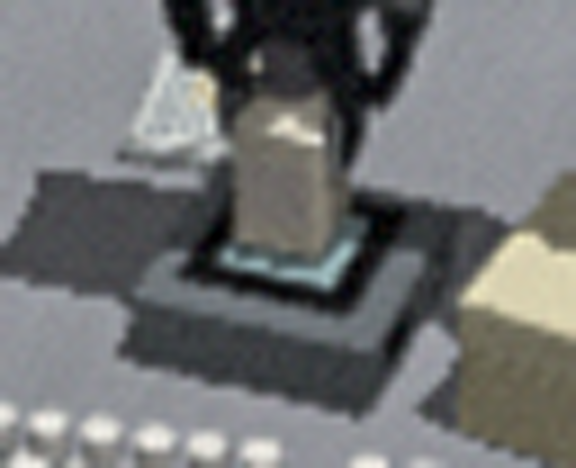

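Side crop: the bottle is upright over the glass, with pale strips visible along the front (220-330,260-285) and right (350,240) edges. The pale strip at the left in the top crop looks wide, so I check it numerically.

Run:
```python
from meas import *
from scipy.ndimage import map_coordinates
o,R=st();p=o['eef_pos'];an=np.radians(-8.2);ex=np.array([np.cos(an),np.sin(an),0]);ey=np.array([-np.sin(an),np.cos(an),0])
wc=np.array([.5677,-.2272,.05])
for c in("top","side"):
    im=np.load(f'/tmp/f{c}i.npy').astype(float);im0=np.load(f'/tmp/{c}i.npy').astype(float)
    s=np.arange(-.056,.0561,.002)
    for nm,off in (("x=-8",-.008),("x=0",0),("x=8",.008)):
        pts=wc+ex*off+np.outer(s,ey);q=proj(c,pts)
        f=lambda I,k:map_coordinates(I[:,:,k],[q[:,1],q[:,0]],order=1)
        print(c,nm,'along window y (mm, assumed ctr)');print(' mm',*(s*1000).astype(int));print(' G0',*f(im0,1).astype(int));print(' G ',*f(im,1).astype(int));print(' B-R',*(f(im,0)-f(im,2)).astype(int))
    for nm,off in (("y=+26",.026),("y=0",0)):
        pts=wc+ey*off+np.outer(s,ex);q=proj(c,pts)
        print(c,nm,'along x');print(' G0',*f(im0,1).astype(int));print(' G ',*f(im,1).astype(int));print(' B-R',*(f(im,0)-f(im,2)).astype(int))
```

```text
top x=-8 along window y (mm, assumed ctr)
 mm -56 -54 -52 -49 -47 -45 -43 -41 -39 -37 -35 -33 -31 -29 -27 -25 -23 -21 -19 -17 -15 -13 -11 -9 -7 -5 -3 -1 0 2 4 6 8 10 12 14 16 18 20 22 24 26 28 30 32 34 36 38 40 42 44 46 48 50 52 54 56
 G0 115 108 98 87 76 65 59 59 69 88 109 131 148 161 168 171 172 171 171 172 173 172 173 174 173 172 172 174 174 173 173 173 173 173 173 174 174 172 166 158 140 120 100 79 67 57 61 69 82 96 104 110 114 118 119 119 113
 G  67 63 60 56 51 47 45 46 47 50 53 60 65 69 70 70 67 63 59 54 51 48 49 52 60 70 81 94 104 111 112 110 105 100 101 104 118 134 142 147 135 119 100 80 65 52 57 67 80 93 104 115 119 122 121 119 112
 B-R 1 1 1 3 3 0 -1 0 1 -1 -1 0 1 2 3 3 3 2 1 1 0 0 2 5 4 0 -1 -3 -6 -9 -10 -9 -7 -5 -1 2 6 11 14 16 15 13 10 7 5 3 3 4 5 5 7 8 8 7 6 4 5
top x=0 along window y (mm, assumed ctr)
 mm -56 -54 -52 -49 -47 -45 -43 -41 -39 -37 -35 -33 -31 -29 -27 -25 -23 -21 -19 -17 -15 -13 -11 -9 -7 -5 -3 -1 0 2 4 6 8 10 12 14 16 18 20 22 24 26 28 30 32 34 36 38 40 42 44 46 48 50 52 54 56
 G0 114 106 99 87 75 66 57 63 69 89 109 130 150 159 167 169 172 172 172 172 172
[... 5484 characters left out ...]
 19 19 17 16 17 19 19 18 19 19 19 19 19 19 18 16 15 14 10 4 -1 1 5 5 2 0 5 10 10 9 8 8
side y=0 along x
 G0 114 113 111 103 92 70 45 28 22 17 25 36 66 109 148 162 170 172 171 170 169 167 168 169 169 169 168 167 166 167 167 168 169 170 170 169 169 171 173 172 171 164 152 131 93 56 34 21 18 32 49 73 95 108 112 115 114
 G  117 116 114 103 89 67 43 28 22 17 22 30 64 111 152 166 175 151 124 108 106 108 109 109 108 106 106 109 109 112 115 115 110 108 107 106 108 111 113 115 117 112 104 92 68 43 26 10 4 16 28 38 48 54 57 59 60
 B-R 12 11 11 12 12 10 7 3 0 -3 0 6 11 17 23 26 29 26 21 13 4 -4 -7 -9 -9 -10 -11 -13 -14 -13 -12 -10 -8 -8 -10 -12 -13 -14 -13 -14 -14 -12 -8 -7 -6 -6 -3 1 5 7 8 6 5 5 5 6 7
```

After allowing for parallax, the side camera puts bottle and window within about 1 mm of each other in x and y. The top camera agrees, apart from an inward edge bias that is equal in both directions. Last, a check that the loose things have not moved.

Run:
```python
from meas import *
im,d=bot.read_camera("side")
for l in("rack_center","tip_box_center","burner_center","microplate_center"):
    for r in bot.silhouettes("side",l)[:1]:
        P,_=world("side",d,r['mask']);zt=np.percentile(P[:,2],95);T=P[P[:,2]>zt-.012];print(l,round(r['p'],2),np.round(r['xy']),zt.round(3),T[:,:2].mean(0).round(3),np.round(cv2.minAreaRect((T[:,:2]*1000).astype(np.float32))[0]))
i0=np.load('/tmp/sidei.npy');cv2.imwrite('pics/end.png',np.hstack([i0[110:290,230:410],im[110:290,230:410]]).repeat(2,0).repeat(2,1))
rows([])
```

```text
rack_center 0.92 [315. 187.] 0.096 [0.548 0.016] [558.  14.]
tip_box_center 0.85 [357. 160.] 0.091 [ 0.413 -0.194] [ 414. -199.]
burner_center 0.77 [268. 261.] 0.068 [0.624 0.415] [623. 415.]
microplate_center 0.4 [315. 141.] 0.022 [ 0.66  -0.367] [ 651. -319.]
t 15.22 tcp [ 0.5677 -0.2272  0.1013] xyaw -8.31 tilt 0.01 F [ 0.2  0.8 -3.3] w 0.521
```

View pics/end.png

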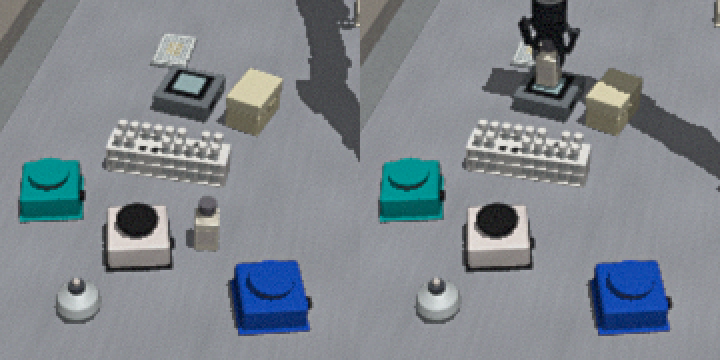

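Before on the left, now on the right. The rack (530,150), tip box (613,100), burner (437,300) and the visible part of the well plate (522,52) are where they were. The bottle hangs over the reader at (548,70). I hand in.

```bash
python3 -c "
from station import bot
print(bot.hand_in())"
```

```text
the job is handed in; nothing more can be done
None
```

I pressed the bottle onto the mixer plate, carried it over the rack, and handed in at t ≈ 15 s with it held about 9 mm above the reader's window.

- **Press:** I gripped the bottle by its body and pressed with 21 to 28 N. Side-camera depth showed the plate 7.8 mm down. It was held there for about 1.4 s, and the bottle had not slipped in the grip afterwards.
- **Carry:** The bottle's base passed about 178 mm above the bench over the rack, against 95 mm for the tubes.
- **Final hold:** Tilt is under 0.1°. The jaws are turned to -8.3°, against a window measured at about -8°. The wrist force shows only the bottle's weight, so there is no sign of contact with the reader.
- **Surroundings:** The rack, tip box and burner are unmoved to within about 1 mm. The well plate is half hidden behind the gripper, so its measured centre is unreliable. Its visible part has not moved.

**Disagreements:** The cameras differ by up to 6 mm in absolute position, so I centred the bottle relative to the window within each picture. The side camera put the offset at about 1 mm or less. In the last top picture the bottle's edges lay about 3 mm inward of where I expected, by about the same amount in both directions. I took that as blur and shadow rather than a real offset.

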